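# Snap the tape holder onto the rail and load the blue roll

## Task

Set up the tape holder for the float builders: push the orange tape holder's spring clip straight down over the rail, all within its yellow stretch, until it snaps fully home with the spindle standing upright, then put the blue tape roll over its square spindle so that it lies flat on the holder's round plate. Leave everything else on the table where it stands.

Things in the scene. Friction and masses are not known exactly. Their poses are not given: they have to be found in the camera images.
- clip_grip (a point): Centre of the loose orange tape holder's square spindle (32 x 32 mm, 24 mm high, sides along x and y), half-way up: where to grip. The top of the round plate below it (80 mm across, 4 mm thick) is 12 mm under this point. z up, y along the tube that its clip takes (half a turn about z makes no difference). Holder 0.12 kg, standing on its clip's lips, this point 60 mm above the table.
- clip_bore (a point): Centre of the bore of the holder's spring clip, 38 mm below clip_grip; y is the bore's axis. The clip is 36 mm long in y and takes a 25 mm tube from below, between two sprung steel arms, one on each side in x: 15 mm apart 10 mm below this point, lips flaring to 40 mm apart at the bottom, 22 mm below. On the tube, fully home, this point lies on the tube's axis.
- clip: The tape holder; origin under its centre at the lips' lower ends, axes as at clip_grip. Its arms meet the tube about 20 mm above home; pushing on takes 10 to 18 N until they snap past the widest point, about 10 mm above home, and pull it down home. Rubber pads then keep it from turning about the tube, but a shove of several newtons at the plate's edge can tilt it.
- band_mid (a point): Centre of the rail's yellow stretch (80 mm long), on the tube's axis, 75 mm above the table; y along the tube, z up. The rail is a fixed level aluminium tube, 25 mm in diameter, 420 mm long, on two wooden uprights (50 x 30 mm, 100 mm high, 390 mm apart between centres). The yellow stretch lies up to 70 mm to either side of the rail's middle.
- blue_roll_center (a point): Centre of the loose blue tape roll, on its axis (z), half-way up (24 mm). It lies flat on the table: 90 mm outside diameter, 56 mm hole, so a rim 17 mm thick, 48 mm high, about 0.15 kg. On the holder this point is 12 mm above clip_grip. The spindle fills the lower 24 mm of the hole, so fingers inside the hole must stay in its upper half.
- blue_roll: The blue tape roll, origin at the centre of its underside.
- tan_roll_center (a point): Centre of a tan tape roll of the same size as the blue one; not wanted, leave it alone.
- glue_jar: White jar with a red cap, 60 mm across and 75 mm high, origin under its centre; leave it alone.
- glue_bottle: White glue bottle with an orange cap, 56 mm across and 150 mm high, origin under its centre; leave it alone.
- brush: Paint brush lying on the table, leave it alone.
- water_cup: Clear cup, 72 mm across and 90 mm high, origin under its centre; leave it alone.
- disc_stack: Stack of discs 120 mm across and 20 mm high, origin under its centre; leave it alone.
Not all that is in view belongs to the job. Of the things that look like the clip, the middle-sized one is meant. Of the things that look like the blue_roll, the smaller one is meant.

How it is judged:
On the way, in this order (a step that is already met when the one before it is completed fails the run):
1. the tape holder is snapped fully home on the rail's yellow stretch, upright (z of clip_bore in the frame of band_mid between -0.0025 and 0.0025 m and x of clip_bore in the frame of band_mid between -0.003 and 0.003 m and y of clip_bore in the frame of band_mid between -0.023 and 0.023 m and angle between the y axis of clip_bore and the y axis of band_mid, either way round below 0.15 rad and angle between clip_bore's own z axis and vertical below 0.26 rad), for 0.3 s.
2. the blue roll is over the spindle, flat on the holder's plate (all of step 1 and x of blue_roll_center in the frame of clip_grip between -0.01 and 0.01 m and y of blue_roll_center in the frame of clip_grip between -0.01 and 0.01 m and z of blue_roll_center in the frame of clip_grip between 0.008 and 0.016 m), for 0.2 s.
At the end, for the whole second after the job is handed in: Clip home on the rail: bore within 3 mm across, 2.5 mm in height and 8 degrees of the tube's axis, its centre within 23 mm of the yellow stretch's centre, spindle within 15 degrees of vertical; blue roll within 10 mm of the spindle's axis and within 4 mm of flat on the plate; both at rest (all of step 2 and linear speed of each of clip, blue_roll below 0.02 m/s); the robot touches nothing.
It fails at once if the tan roll, jar, glue bottle, brush, cup or stack of discs is moved by more than 40 mm (distance of any of tan_roll_center, glue_jar, glue_bottle, brush, water_cup, disc_stack from where it was at the start of the episode above 0.04 m).
It also fails if it takes over 54 s, if anything falls off the work surface, if the arm or the gripper's body presses on something with over 40 N, if the wrist force passes 120 N, or if a joint passes its speed limit or range.

## Robot

A 6-joint arm with a two-finger parallel gripper is mounted at the origin on the work surface. World frame = base frame: x ahead of the robot, y to its left, z up, the work surface at z = 0. Lengths are in m, angles in rad, forces in N, time in s.
With the tool pointing down it reaches from about 0.25 to 0.775 m from the base axis. Payload 4 kg.
Tool frame: the origin (TCP) lies on the centre line of the jaws, within the pads' length; the fingertips stand 22 mm ahead of it and the grasp point (between the pads) lies 3 mm ahead of it; z points along the fingers, y is the direction in which the jaws open and shut (so a half turn about z gives the same grasp; the last joint's range is limited). The gripper opens to 94 mm and grips with 3 to 60 N. Pads are 16 mm wide; open, the fingers measure 119 mm over their backs; the gripper's body (75 mm by 177 mm) begins 78 mm behind the grasp point.
Start: joints at [1.232, 0.087, 1.371, -0, 1.684, -0.103], TCP at [0.128, 0.535, 0.228] pointing down, gripper open.
Joint ranges: [-3.1, 3.1], [-0.76, 2.03], [0.27, 2.55], [-1.08, 4.22], [0.17, 2.65], [-2.57, 2.57]. Speed limits (rad/s): [2.79, 2.79, 3.14, 3.14, 3.14, 3.14].

## Interface

Orientations are given as [roll, pitch, yaw] about the fixed x, y, z axes, in that order (R = Rz(yaw) Ry(pitch) Rx(roll)).
In Python, from bench import robot gives the robot as it stands. The module is installed in compiled form; this text tells all that it offers.
- The arm moves only by the shell command python3 -m inch 'ROWS'. ROWS is JSON, a list of rows, each an object with "linear": the shift along the world's x, y, z scaled (see below), a list of three; "twist": the turn about the world's z scaled (see below); "gripper": the opening, from 0 (shut) to 1 (fully open). In form: [{"linear": [x, y, z], "twist": twist, "gripper": gripper}, ...]. A call has 1 to 10 rows; each row is the pose to reach, as a shift and turn from the pose commanded when the call began; what a row does not reach only later rows make up. The controller multiplies each number of a shift by 0.1 m and each number of a turn by 60 degrees. A row lasts 1/12 s, in which the tool goes at most 41.7 mm and 7.16 degrees, less where a joint would pass 70% of its speed; a pose out of reach is approached as far as the arm can. A call with a number of a shift or a turn outside -1 to 1 is refused whole. A call with a gripper value outside its range is refused whole. The fingers move at their own pace and stop on an object; the grip force is fixed at half the most. Time passes only in rows, so rows that repeat a pose let the fingers close. It gives the time, the measured TCP pose, the force and the opening at its end, in the units of the state.
- robot.get_obs(): the state, without advancing time (a new reading comes with each control period).
- robot.snapshot(name): name is "scene" or "top" or "wrist"; returns a dict with "image" (400x640x3 uint8, red, green, blue), "depth" (400x640 float32, m along the optical axis (not along the pixel's ray), 0 where there is no reading), "mtx" (3x3 intrinsics, pixels), "k1" (the pictures are not rectified: a ray, as slopes to the right and down, at radius r is drawn at 1 + k1 r^2 times it, then the intrinsics apply), "rvec" (rotation vector, rad) and "tvec" (3), from world to camera coordinates, as OpenCV has them; the wrist camera has in their place "hand_eye" (4x4, takes a point from camera to tool coordinates, whose origin is the TCP and whose axes are the flange's). Camera axes: x right, y down, z forward; pixel columns grow to the right and rows downward; lengths in m; the calibration is good to about 2 mm. A picture is of the moment at which its call begins: read the wrist's pose just before it.
- robot.close_job(): hands the job in, once; it reports no verdict.
The state is a dict: "time": time; "joint_positions": joint angles; "qvel": joint speeds; "joint_torque": joint torques, N m; "tool_pos": TCP position; "ee_rot": TCP orientation; "wrist_force": force on the tool from outside, world axes, zero at the start; "wrist_torque": the same for the moment, N m; "width": finger opening in m.
Only numpy, scipy, OpenCV 4.12 (cv2) and the standard library are available. Lean on these libraries where they do the work, as an engineer would, in place of code of your own. Each camera call takes 0.05 s, during which the arm holds its last target.

## Working session

There is one attempt and no reset: what is moved stays moved. The work goes in short steps, Python scripts to look and compute and a shell command to move; the robot and the scene stay as the last step left them, time stands still between calls to the robot, and variables do not carry over. Pictures are saved under pics/ and viewed, and the job is handed in when it is done.

```bash
mkdir -p pics
cat > h.py <<'E'
import numpy as np, cv2
from bench import robot
from scipy.spatial.transform import Rotation as R
def cam(s,obs=None):
    K=np.array(s["mtx"]);
    if "rvec" in s and s.get("rvec") is not None:
        Rm=cv2.Rodrigues(np.array(s["rvec"],float))[0]; t=np.array(s["tvec"],float).ravel()
        return K,s["k1"],Rm.T,-Rm.T@t
    H=np.array(s["hand_eye"]); Rt=R.from_euler('xyz',obs["ee_rot"]).as_matrix()
    return K,s["k1"],Rt@H[:3,:3],Rt@H[:3,3]+np.array(obs["tool_pos"])
def slopes(c,px):
    K,k1=c[:2]
    return cv2.undistortPoints(np.array(px,float).reshape(-1,1,2),K,np.array([k1,0,0,0.])).reshape(-1,2)
def onplane(c,px,z):
    s=slopes(c,px); d=np.c_[s,np.ones(len(s))]@c[2].T
    return c[3]+d*((z-c[3][2])/d[:,2])[:,None]
def cloud(c,depth):
    h,w=depth.shape; u,v=np.meshgrid(np.arange(w),np.arange(h))
    s=slopes(c,np.c_[u.ravel(),v.ravel()]); P=np.c_[s,np.ones(len(s))]*depth.reshape(-1,1)
    return (P@c[2].T+c[3]).reshape(h,w,3)
def snap(n,save=None):
    o=robot.get_obs(); s=robot.snapshot(n)
    if save: cv2.imwrite("pics/"+save+".png",s["image"][:,:,::-1])
    return s,cam(s,o),o
E
python3 - <<'E'
from h import *
import pickle
for n in("scene","top","wrist"):
    s,c,o=snap(n,n+"0"); pickle.dump((s,c,o),open(n+"0.pkl","wb"))
    print(n,s["mtx"],s["k1"],c[3])
print(o)
E
```

```text
scene [[491.74337558   0.         315.12283066]
 [  0.         491.74337558 193.62378864]
 [  0.           0.           1.        ]] -0.05522621798261947 [1.28548677 0.54001752 0.89400302]
top [[470.90590195   0.         324.66124873]
 [  0.         470.90590195 206.2227643 ]
 [  0.           0.           1.        ]] -0.04826041075625211 [ 0.36884462 -0.00704725  1.33835073]
wrist [[342.33207503   0.         325.41363271]
 [  0.         342.33207503 195.40515996]
 [  0.           0.           1.        ]] -0.03475905422761373 [0.06031098 0.55087487 0.38364586]
{'time': 0.1, 'joint_positions': array([ 1.23189210e+00,  8.78924743e-02,  1.37206196e+00, -2.68777936e-05,
        1.68358709e+00, -1.03080340e-01]), 'qvel': array([ 6.46255494e-04, -4.92599451e-04, -4.23443591e-03, -5.02111711e-04,
       -7.12056146e-05,  6.92035696e-04]), 'joint_torque': array([ 3.29289287e-03, -3.41253018e+01, -3.03302264e+01,  7.20062549e-02,
        3.03897355e-02, -8.47782985e-05]), 'tool_pos': array([0.12836171, 0.53436487, 0.22643583]), 'ee_rot': array([-3.13965138e+00, -1.73963245e-04,  2.90576560e+00]), 'wrist_force': array([0.00402343, 0.67376192, 0.06966069]), 'wrist_torque': array([-0.01502642, -0.05248592,  0.0199425 ]), 'width': 0.09358529652237742}
```

View pics/scene0.png

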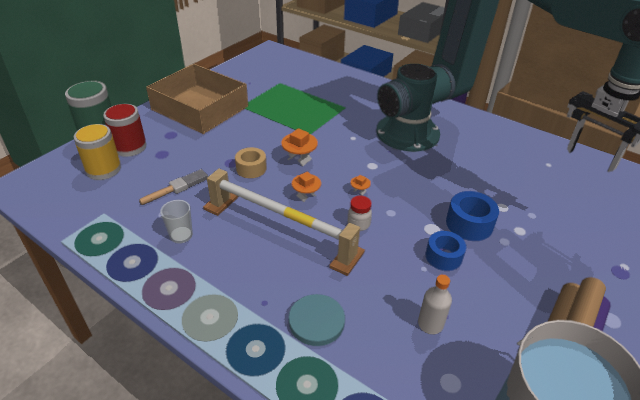

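View pics/top0.png

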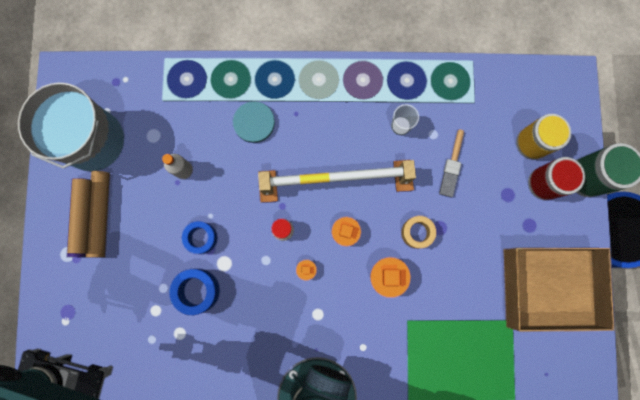

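View pics/wrist0.png

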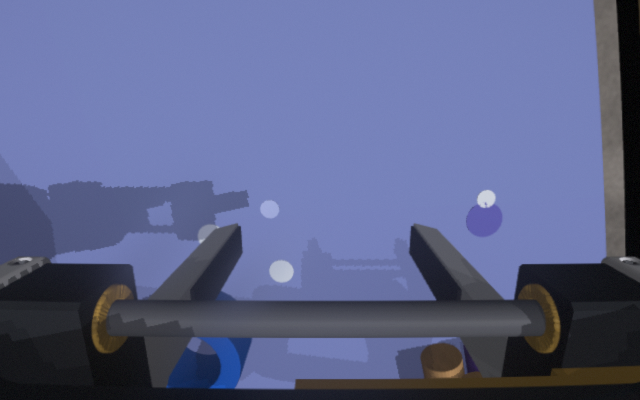

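Top view, candidates for the clip: orange holders at (306,270) small, (346,231) middle and (391,277) large. I choose (346,231), the middle-sized one. Blue rolls are at (199,237) smaller and (194,291) larger, so I choose (199,237). The rail runs from (268,183) to (405,173), with yellow at about (315,178).

Run:
```python
from h import *
import pickle
s,c,o=pickle.load(open("top0.pkl","rb"))
im=s["image"]; hsv=cv2.cvtColor(im,cv2.COLOR_RGB2HSV)
P=cloud(c,s["depth"])
def comps(m,name,z):
    n,l,st,ce=cv2.connectedComponentsWithStats(m.astype(np.uint8))
    for i in range(1,n):
        if st[i,4]>80:
            mm=(l==i).astype(np.uint8); cn=max(cv2.findContours(mm,0,2)[0],key=len)
            (x,y),r=cv2.minEnclosingCircle(cn)
            w=onplane(c,[[x,y],[x+r,y],ce[i]],z)
            q=P[l==i]
            print(name,(x,y),round(r,1),st[i],"w",w[0].round(4),"R",np.linalg.norm(w[1]-w[0]).round(4),"cen",w[2].round(4),"z pct",np.percentile(q[:,2],[5,50,95]).round(3))
h,S,V=[hsv[...,i].astype(int) for i in range(3)]
roi=np.zeros(h.shape,bool); roi[140:330,150:450]=1
comps((h>5)&(h<18)&(S>200)&(V>120)&roi,"orange",.048)
comps((h>100)&(h<116)&(S>200)&roi,"blue",.048)
comps((h>22)&(h<35)&(S>150)&roi,"yellow",.0875)
comps((h>10)&(h<24)&(S>60)&(S<200)&roi,"tan",.048)
# height-based: rail
m=(P[...,2]>.07)&roi
comps(m,"high",.0875)
cv2.imwrite("pics/cropc.png",cv2.resize(im[200:310,280:430,::-1],None,fx=5,fy=5,interpolation=2))
cv2.imwrite("pics/croprail.png",cv2.resize(im[140:220,250:430,::-1],None,fx=4.4,fy=4.4,interpolation=2))
```

```text
orange (348.42523193359375, 230.0607452392578) 10.3 [339 221  20  18 143] w [ 0.4575 -0.0834  0.048 ] R 0.0283 cen [ 0.4564 -0.0868  0.048 ] z pct [0.046 0.051 0.074]
orange (392.284423828125, 276.170654296875) 14.5 [381 264  26  23 252] w [ 0.3324 -0.2027  0.048 ] R 0.0397 cen [ 0.3392 -0.2089  0.048 ] z pct [0.062 0.066 0.098]
blue (199.09423828125, 237.5157012939453) 16.3 [183 223  33  29 434] w [0.4346 0.326  0.048 ] R 0.0448 cen [0.4354 0.3268 0.048 ] z pct [0.032 0.049 0.053]
blue (194.23287963867188, 291.58905029296875) 23.8 [171 270  48  44 993] w [0.2881 0.3344 0.048 ] R 0.0646 cen [0.288  0.3359 0.048 ] z pct [0.035 0.067 0.071]
yellow (314.3518371582031, 179.0) 13.7 [301 174  28   9 217] w [0.592  0.0106 0.0875] R 0.0369 cen [0.5945 0.0107 0.0875] z pct [0.083 0.088 0.092]
tan (404.2140197753906, 175.0663604736328) 16.6 [394 160  22  31 454] w [ 0.6118 -0.2394  0.048 ] R 0.0465 cen [ 0.6117 -0.2425  0.048 ] z pct [0.01  0.074 0.104]
tan (267.5, 186.0) 16.4 [259 171  18  31 436] w [0.5786 0.141  0.048 ] R 0.0454 cen [0.5781 0.1426 0.048 ] z pct [0.01  0.08  0.104]
tan (346.
[... 828 characters left out ...]
 21 415] w [0.6333 0.393  0.0875] R 0.0357 cen [0.6325 0.3911 0.0875] z pct [0.078 0.107 0.153]
high (336.4532470703125, 176.6692657470703) 78.6 [ 258  160  158   33 1724] w [ 0.5987 -0.0489  0.0875] R 0.2127 cen [ 0.5999 -0.049   0.0875] z pct [0.079 0.088 0.103]
high (280.7064208984375, 228.4495391845703) 9.8 [271 219  20  20 306] w [0.4581 0.0991 0.0875] R 0.0261 cen [0.4582 0.0993 0.0875] z pct [0.072 0.077 0.081]
high (346.0, 231.0) 7.2 [340 225  13  13 112] w [ 0.4522 -0.0746  0.0875] R 0.0192 cen [ 0.4523 -0.0751  0.0875] z pct [0.071 0.074 0.077]
high (391.5, 278.0) 11.7 [383 269  18  18 275] w [ 0.3287 -0.1946  0.0875] R 0.0309 cen [ 0.3301 -0.1934  0.0875] z pct [0.088 0.097 0.101]
```

View pics/cropc.png

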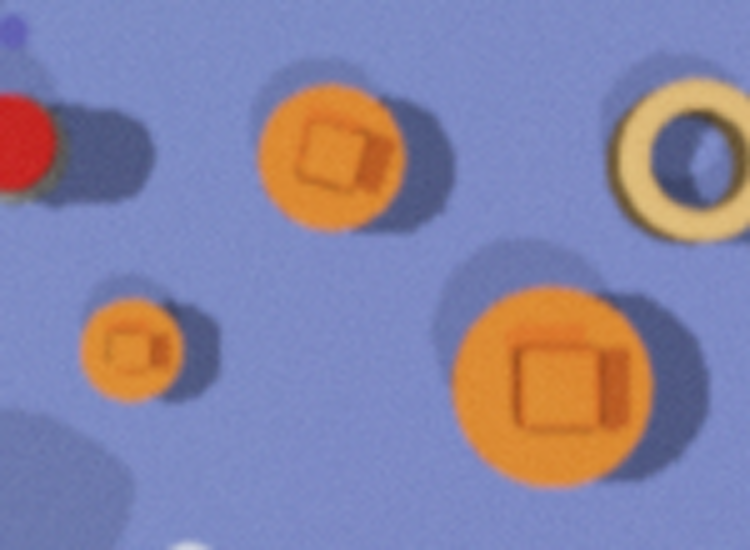

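View pics/croprail.png

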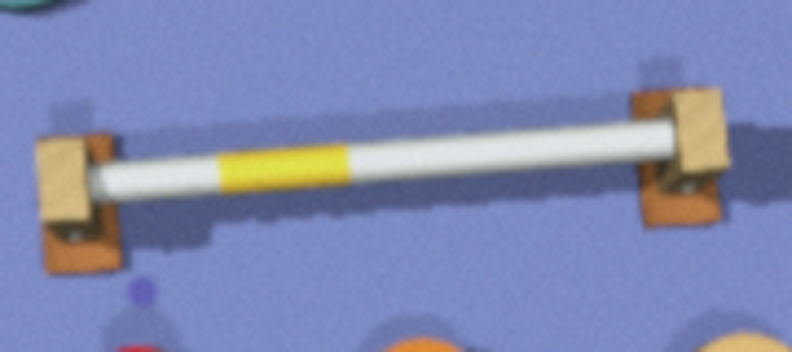

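The crop's middle holder has a plate radius of 39 mm, matching the 80 mm given. Next I need the spindle's yaw, which way the bore runs, and the rail's line.

Run:
```python
from h import *
import pickle
s,c,o=pickle.load(open("scene0.pkl","rb"))
im=s["image"]
cv2.imwrite("pics/cropsc.png",cv2.resize(im[120:220,260:390,::-1],None,fx=6,fy=6,interpolation=2))
# scene yellow
h,S,V=[cv2.cvtColor(im,cv2.COLOR_RGB2HSV)[...,i].astype(int) for i in range(3)]
m=(h>22)&(h<34)&(S>150); m[:200]=0;m[:,:270]=0;m[240:]=0; m[:,330:]=0
ys,xs=np.nonzero(m); print("yel scene",len(xs),xs.mean(),ys.mean(),xs.min(),xs.max())
P=cloud(c,s["depth"]); q=P[m]; print("scene yel pts",q.mean(0),q.min(0),q.max(0))
for zz in (.083,.0835): print(onplane(c,[[xs.mean(),ys.mean()]],zz))
st,ct,o=pickle.load(open("top0.pkl","rb"))
it=st["image"];h,S,V=[cv2.cvtColor(it,cv2.COLOR_RGB2HSV)[...,i].astype(int) for i in range(3)]
roi=np.zeros(h.shape,bool); roi[160:200,278:392]=1
tube=roi&(((S<60)&(V>150))|((h>22)&(h<34)&(S>130)))
pts=[]
for u in range(280,392):
    v=np.nonzero(tube[:,u])[0]
    if len(v)>3: pts.append([u,(v.min()+v.max())/2,len(v)])
pts=np.array(pts); print(pts[::12])
# silhouette mid ray: use height .075 (axis)
w=onplane(ct,pts[:,:2],.075)
p=np.polyfit(w[:,1],w[:,0],1); print("x=a*y+b",p,"yaw",np.degrees(-np.arctan(p[0])))
y=roi&(h>22)&(h<34)&(S>130); ys,xs=np.nonzero(y)
for z in(.075,.0875): print("yel",onplane(ct,[[xs.mean(),ys.mean()],[xs.min(),ys.mean()],[xs.max(),ys.mean()]],z))
# spindle top
Pt=cloud(ct,st["depth"]); m=(Pt[...,2]>.066); m[:215]=0;m[245:]=0;m[:,:330]=0;m[:,365:]=0
cn=max(cv2.findContours(m.astype(np.uint8),0,2)[0],key=len)
r=cv2.minAreaRect(cn);print("top face",r, onplane(ct,[r[0]],.072))
b=onplane(ct,cv2.boxPoints(r),.072);print(b); d=b[1]-b[0]; print(np.degrees(np.arctan2(d[1],d[0])),np.linalg.norm(d))
```

```text
yel scene 277 298.2129963898917 216.31407942238266 284 314
scene yel pts [0.60602308 0.01222267 0.08591583] [ 0.58843003 -0.02944705  0.07006317] [1.28548677 0.54001752 0.89400302]
[[0.60360579 0.01038314 0.083     ]]
[[0.60402618 0.01070968 0.0835    ]]
[[280.  180.    9. ]
 [292.  179.    9. ]
 [305.  177.5   9. ]
 [317.  177.5   8. ]
 [329.  174.    5. ]
 [341.  175.    9. ]
 [353.  174.    9. ]
 [365.  173.    9. ]
 [377.  172.5   8. ]
 [389.  171.5   8. ]]
x=a*y+b [-0.08842789  0.59946423] yaw 5.0534007692250755
yel [[ 0.5972662   0.01049513  0.075     ]
 [ 0.59702815  0.04986174  0.075     ]
 [ 0.59749537 -0.02633406  0.075     ]]
yel [[ 0.59500613  0.01032156  0.0875    ]
 [ 0.59477043  0.04929867  0.0875    ]
 [ 0.59523303 -0.02614323  0.0875    ]]
top face ((346.0377502441406, 230.867919921875), (11.813008308410645, 11.813007354736328), 15.945395469665527) [[ 0.45361254 -0.07551699  0.072     ]]
[[ 0.44258775 -0.05585684  0.072     ]
 [ 0.47327766 -0.06457709  0.072     ]
 [ 0.46466148 -0.09522556  0.072     ]
 [ 0.43401015 -0.08642261  0.072     ]]
-15.861997622504312 0.03190475027497001
```

View pics/cropsc.png

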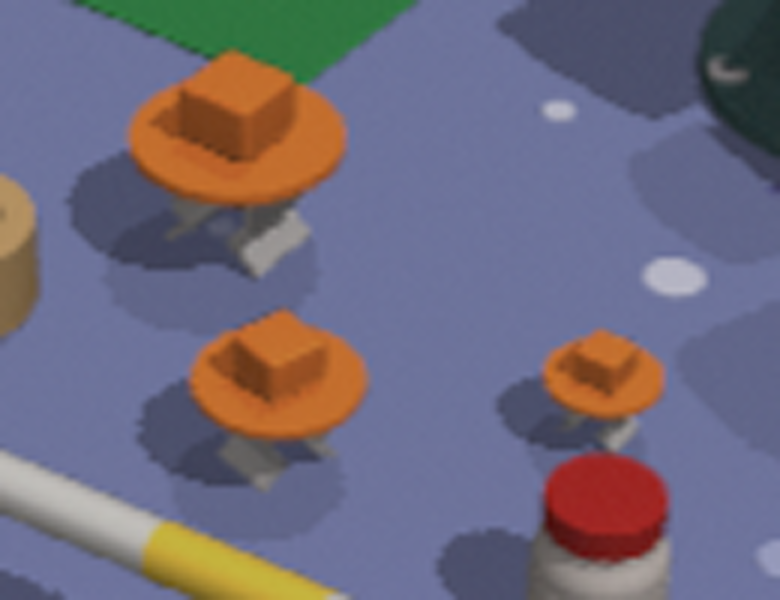

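Run:
```python
from h import *
import pickle
s,c,o=pickle.load(open("scene0.pkl","rb"))
f=lambda a:np.array(a)/6.+[260,120]
for n,a in {"mid":[[222,453],[265,488],[330,457]],"big":[[260,275],[310,232],[170,238]]}.items(): 
    w=onplane(c,f(a),0.002); print(n,w.round(3)); d=w[1]-w[0]; print(np.linalg.norm(d),np.degrees(np.arctan2(d[1],d[0])))
cv2.imwrite("pics/cropsc2.png",cv2.resize(s["image"][165:210,285:335,::-1],None,fx=14,fy=12,interpolation=2))
```

```text
mid [[ 0.471 -0.096  0.002]
 [ 0.478 -0.066  0.002]
 [ 0.443 -0.055  0.002]]
0.03151533415640501 76.02237557610405
big [[ 0.352 -0.164  0.002]
 [ 0.308 -0.165  0.002]
 [ 0.354 -0.219  0.002]]
0.043976972117049554 -178.22354864534373
```

View pics/cropsc2.png

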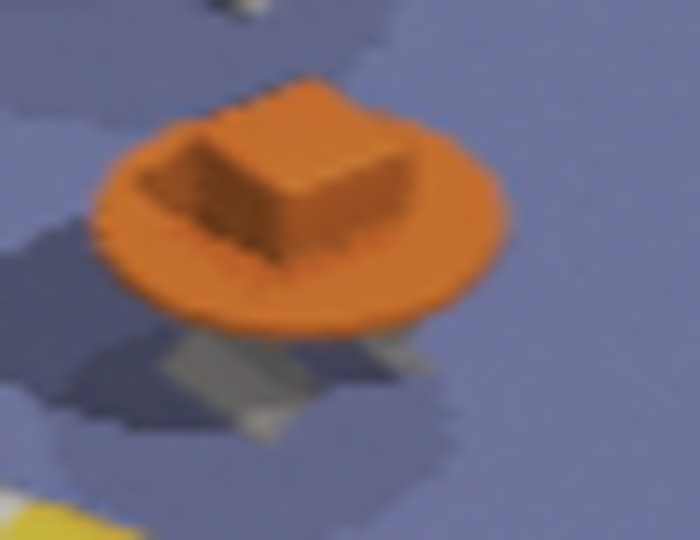

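Crop: the middle holder's long front lip lies along 76°, so the bore axis is at about 75° and the clip's yaw is about -15°. The rail axis is at 95° (yaw +5°). I will put the jaws along the clip's x and move over it now.

```bash
python3 -m inch '[{"linear":[0.54,-1,0],"twist":-0.76,"gripper":1},{"linear":[0.54,-1,0],"twist":-0.76,"gripper":1},{"linear":[0.54,-1,0],"twist":-0.76,"gripper":1},{"linear":[0.54,-1,0],"twist":-0.76,"gripper":1},{"linear":[0.54,-1,0],"twist":-0.76,"gripper":1},{"linear":[0.54,-1,0],"twist":-0.76,"gripper":1},{"linear":[0.54,-1,0],"twist":-0.76,"gripper":1}]'
python3 -m inch '[{"linear":[0.54,-1,0],"twist":-0.76,"gripper":1},{"linear":[0.54,-1,0],"twist":-0.76,"gripper":1},{"linear":[0.54,-1,0],"twist":-0.76,"gripper":1},{"linear":[0.54,-1,0],"twist":-0.76,"gripper":1},{"linear":[0.54,-1,0],"twist":-0.76,"gripper":1},{"linear":[0.54,-1,0],"twist":-0.76,"gripper":1},{"linear":[0.54,-1,0],"twist":-0.76,"gripper":1}]'
python3 -m inch '[{"linear":[0.54,-1,0],"twist":0,"gripper":1},{"linear":[0.54,-1,0],"twist":0,"gripper":1},{"linear":[0.54,-1,0],"twist":0,"gripper":1}]'
python3 -m inch '[{"linear":[0.54,-1,0],"twist":0,"gripper":1},{"linear":[0.54,-1,0],"twist":0,"gripper":1},{"linear":[0.54,-1,0],"twist":0,"gripper":1}]'
python3 -m inch '[{"linear":[0.54,-1,0],"twist":0,"gripper":1},{"linear":[0.54,-1,0],"twist":0,"gripper":1},{"linear":[0.54,-1,0],"twist":0,"gripper":1}]'
python3 -m inch '[{"linear":[0.54,-1,0],"twist":0,"gripper":1},{"linear":[0.54,-1,0],"twist":0,"gripper":1},{"linear":[0.54,-1,0],"twist":0,"gripper":1},{"linear":[0.54,-1,0],"twist":0,"gripper":1},{"linear":[0.54,-1,0],"twist":0,"gripper":1}]'
python3 - <<'E'
from h import *
s,c,o=snap("wrist","w1"); print(o["tool_pos"],o["ee_rot"],o["joint_positions"],c[3],o["time"])
import pickle; pickle.dump((s,c,o),open("w1.pkl","wb"))
E
```

```text
time: 0.73
tool_pos: [0.1826, 0.4343, 0.2272]
ee_rot: [-3.141, 0.0, 2.104]
wrist_force: [0.1, -0.5, 1.1]
width: 0.0941
time: 1.32
tool_pos: [0.2366, 0.3343, 0.2273]
ee_rot: [-3.142, 0.0, 1.308]
wrist_force: [0.1, -1.4, 0.8]
width: 0.094
time: 1.57
tool_pos: [0.2907, 0.2331, 0.2272]
ee_rot: [3.141, 0.001, 1.315]
wrist_force: [0.3, 0.5, 0.9]
width: 0.0944
time: 1.82
tool_pos: [0.3451, 0.1323, 0.2274]
ee_rot: [3.141, 0.001, 1.313]
wrist_force: [0.2, 0.5, 0.9]
width: 0.0939
time: 2.07
tool_pos: [0.3991, 0.032, 0.2273]
ee_rot: [3.141, 0.001, 1.312]
wrist_force: [-0.4, 0.7, 0.5]
width: 0.0939
time: 2.48
tool_pos: [0.4524, -0.0662, 0.2267]
ee_rot: [-3.139, -0.0, 1.311]
wrist_force: [-0.1, 0.9, 0.7]
width: 0.0937
[ 0.45242303 -0.06621075  0.22665558] [-3.13934716e+00 -4.10667409e-04  1.31107913e+00] [-2.69700540e-01 -1.19593227e-01  1.57621376e+00  3.90874886e-04
  1.68722160e+00 -9.93883865e-03] [0.47055312 0.00110221 0.38388205] 2.4833
```

View pics/w1.png

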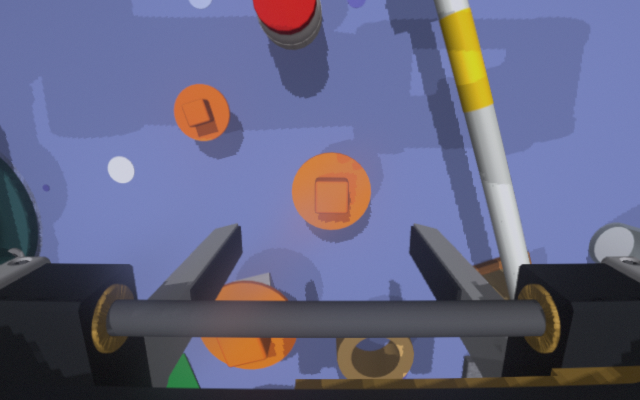

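Wrist view: the middle holder's plate is at (331,190) with its spindle at (332,196). The yellow band is at top right (465,60).

```bash
cat > ws.py <<'E'
from h import *
import pickle
s,c,o=pickle.load(open("w1.pkl","rb")); im=s["image"]
print("cam fwd",c[2][:,2])
h,S,V=[cv2.cvtColor(im,cv2.COLOR_RGB2HSV)[...,i].astype(int) for i in range(3)]
m=(h>4)&(h<20)&(S>150)&(V>100); m[:150]=0;m[238:]=0;m[:,:285]=0;m[:,380:]=0
cn=max(cv2.findContours(m.astype(np.uint8),0,2)[0],key=len); e=cv2.fitEllipse(cn); print(e)
print("plate",onplane(c,[e[0]],.046))
P=cloud(c,s["depth"]); q=(P[...,2]>.064)&m
cn=max(cv2.findContours(q.astype(np.uint8),0,2)[0],key=len); r=cv2.minAreaRect(cn); print(r,onplane(c,[r[0]],.072))
b=onplane(c,cv2.boxPoints(r),.072); d=b[1]-b[0];print(np.degrees(np.arctan2(d[1],d[0])),np.linalg.norm(d),np.linalg.norm(b[2]-b[1]),np.median(P[q][:,2]))
cv2.imwrite("pics/w1c.png",cv2.resize(im[145:240,280:385,::-1],None,fx=6,fy=6,interpolation=2))
y=(h>22)&(h<34)&(S>130); y[120:]=0;y[:,:420]=0;y[:,500:]=0
ys,xs=np.nonzero(y); print("yel",xs.mean(),ys.mean(),ys.min(),ys.max(),onplane(c,[[xs.mean(),ys.mean()]],.083))
E
python3 ws.py
```

```text
cam fwd [-0.0640207  -0.23104922 -0.97083346]
((335.1019592285156, 186.99874877929688), (63.627952575683594, 78.53843688964844), 127.45342254638672)
plate [[ 0.45998287 -0.07336363  0.046     ]]
((331.0, 197.0), (32.0, 32.0), 90.0) [[ 0.45466278 -0.07595943  0.072     ]]
-14.85459100908377 0.02972307016564653 0.0310117675054814 0.07170451915245643
yel 466.4153746770026 59.99580103359173 8 111 [[0.59404728 0.01164893 0.083     ]]
```

```bash
sleep 1
```

```text
(no output)
```

View pics/w1c.png

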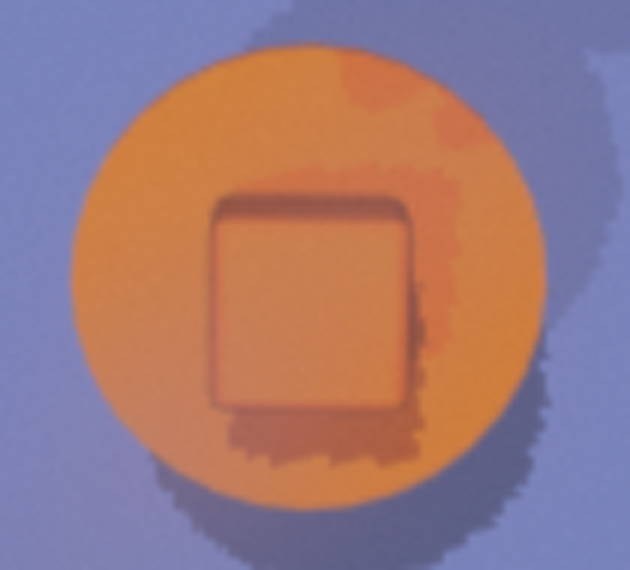

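Spindle at (0.4547, -0.0760), yaw -14.9°, and the jaws are already aligned with it. Now descend and grip.

```bash
python3 -m inch '[{"linear":[0.02,-0.095,-0.3],"twist":0,"gripper":1},{"linear":[0.02,-0.095,-0.65],"twist":0,"gripper":1},{"linear":[0.02,-0.095,-1],"twist":0,"gripper":1},{"linear":[0.02,-0.095,-1],"twist":0,"gripper":1}]'
python3 -m inch '[{"linear":[0,0,-0.2],"twist":0,"gripper":0.8},{"linear":[0,0,-0.35],"twist":0,"gripper":0.6},{"linear":[0,0,-0.48],"twist":0,"gripper":0.5},{"linear":[0,0,-0.53],"twist":0,"gripper":0.45},{"linear":[0,0,-0.53],"twist":0,"gripper":0.45},{"linear":[0,0,-0.53],"twist":0,"gripper":0.45}]'
```

```text
time: 2.87
tool_pos: [0.4486, -0.0716, 0.1198]
ee_rot: [-3.126, -0.001, 1.316]
wrist_force: [-1.0, 0.3, -0.2]
width: 0.0939
time: 3.37
tool_pos: [0.4552, -0.0743, 0.0761]
ee_rot: [3.139, -0.0, 1.315]
wrist_force: [0.1, 0.1, 0.5]
width: 0.0576
```

```bash
python3 -m inch '[{"linear":[0,-0.01,-0.02],"twist":0,"gripper":0.42},{"linear":[0,-0.01,-0.02],"twist":0,"gripper":0.42},{"linear":[0,-0.01,-0.02],"twist":0,"gripper":0.42}]'
python3 - <<'E'
from h import *
s,c,o=snap("wrist","w2"); print(o["tool_pos"],o["ee_rot"],o["width"],o["wrist_force"])
E
```

```text
time: 3.62
tool_pos: [0.455, -0.0759, 0.0734]
ee_rot: [3.14, 0.0, 1.314]
wrist_force: [-0.2, -0.7, -0.4]
width: 0.0401
[ 0.45499162 -0.07585616  0.0734002 ] [3.14002154e+00 6.11281154e-05 1.31400796e+00] 0.040097003647252404 [-0.22359367 -0.70196144 -0.41332895]
```

View pics/w2.png

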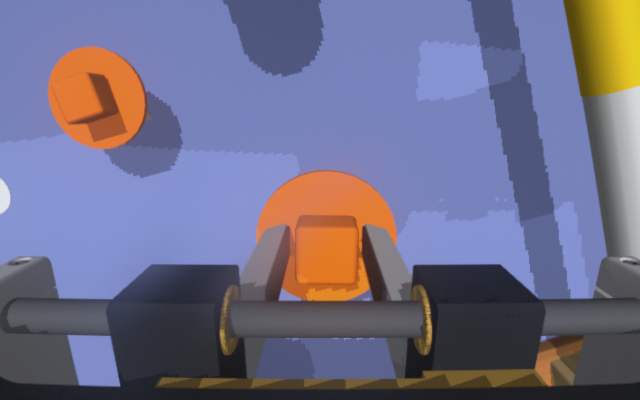

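The fingers straddle the spindle (327,250) evenly. Closing.

```bash
python3 -m inch '[{"linear":[0,0,-0.01],"twist":0,"gripper":0.2},{"linear":[0,0,-0.01],"twist":0,"gripper":0.2},{"linear":[0,0,-0.01],"twist":0,"gripper":0.2},{"linear":[0,0,-0.01],"twist":0,"gripper":0.2},{"linear":[0,0,-0.01],"twist":0,"gripper":0.2}]'
python3 -m inch '[{"linear":[0,0,0.15],"twist":0,"gripper":0.2},{"linear":[0,0,0.4],"twist":0,"gripper":0.2},{"linear":[0,0,0.8],"twist":0,"gripper":0.2},{"linear":[0,0,1],"twist":0,"gripper":0.2},{"linear":[0,0,1],"twist":0,"gripper":0.2},{"linear":[0,0,1],"twist":0,"gripper":0.2}]'
python3 - <<'E'
from h import *
print(robot.get_obs())
for n in("scene","top"): snap(n,n+"3")
E
```

```text
time: 4.08
tool_pos: [0.4546, -0.0758, 0.0716]
ee_rot: [3.141, 0.0, 1.314]
wrist_force: [0.1, 0.3, 1.0]
width: 0.0319
time: 4.58
tool_pos: [0.455, -0.0758, 0.1722]
ee_rot: [3.139, 0.0, 1.314]
wrist_force: [-0.5, 0.1, -1.0]
width: 0.0321
{'time': 4.5833, 'joint_positions': array([-2.88198336e-01, -9.62658867e-02,  1.66310776e+00, -2.03258479e-05,
        1.57260102e+00, -3.14737517e-02]), 'qvel': array([-0.00120374,  0.02922915,  0.06588078, -0.0003931 , -0.00126149,
       -0.00228428]), 'joint_torque': array([ 1.65003788e-02, -2.76838553e+01, -3.20679259e+01,  7.87440967e-02,
       -8.59340304e-03,  1.80295807e-03]), 'tool_pos': array([ 0.45495088, -0.07584321,  0.17216412]), 'ee_rot': array([3.13944460e+00, 8.79654567e-05, 1.31407159e+00]), 'wrist_force': array([-0.45006859,  0.1302829 , -1.00804033]), 'wrist_torque': array([-0.08204633,  0.09761857, -0.00845255]), 'width': 0.032102077723202976}
```

View pics/scene3.png

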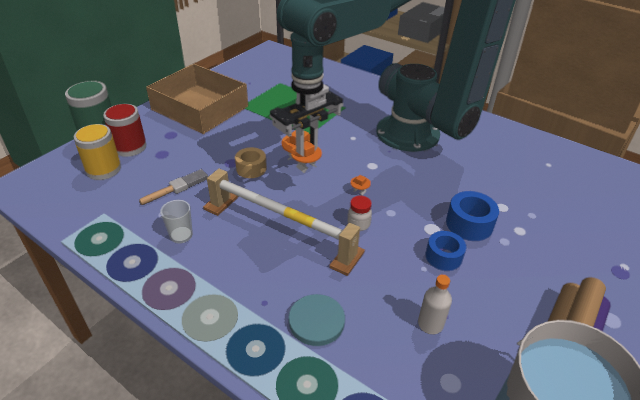

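Holder gripped and lifted; in the scene view it hangs upright at (302,150). Next go over the rail beside the yellow stretch, turned to match, and measure from the wrist.

```bash
python3 -m inch '[{"linear":[0.2,0.1,0.2],"twist":0.1,"gripper":0.2},{"linear":[0.5,0.1,0.35],"twist":0.2,"gripper":0.2},{"linear":[0.8,0.1,0.35],"twist":0.3,"gripper":0.2},{"linear":[1,0.1,0.35],"twist":0.348,"gripper":0.2},{"linear":[1,0.1,0.35],"twist":0.348,"gripper":0.2}]'
python3 -m inch '[{"linear":[0.2,0,0],"twist":0,"gripper":0.2},{"linear":[0.43,0,0],"twist":0,"gripper":0.2},{"linear":[0.43,0,0],"twist":0,"gripper":0.2},{"linear":[0.43,0,0],"twist":0,"gripper":0.2}]'
python3 - <<'E'
from h import *
import pickle
s,c,o=snap("wrist","w4"); print(o["tool_pos"],o["ee_rot"],o["qvel"].round(3))
pickle.dump((s,c,o),open("w4.pkl","wb"))
E
```

```text
time: 5.1
tool_pos: [0.5561, -0.0654, 0.2027]
ee_rot: [-3.138, -0.002, 1.68]
wrist_force: [-0.1, -0.9, -1.0]
width: 0.0318
time: 5.43
tool_pos: [0.5962, -0.0655, 0.2035]
ee_rot: [-3.136, -0.002, 1.678]
wrist_force: [0.1, -0.6, -1.5]
width: 0.0321
[ 0.59621086 -0.06554305  0.20351652] [-3.13589130e+00 -1.65090510e-03  1.67779071e+00] [-0.004 -0.036  0.016 -0.002  0.01  -0.005]
```

View pics/w4.png

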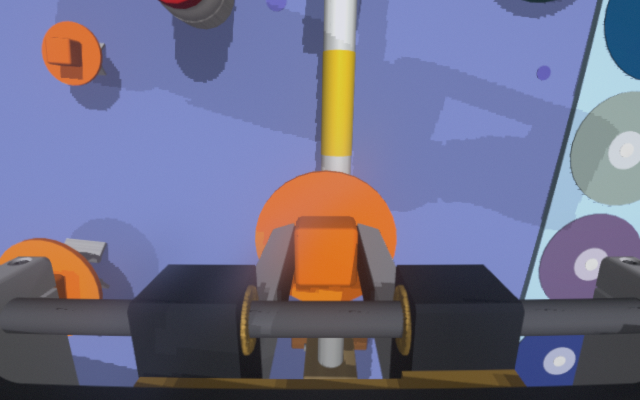

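```bash
cat > rail.py <<'E'
from h import *
import pickle,sys
s,c,o=pickle.load(open(sys.argv[1]+".pkl","rb")); im=s["image"]
h,S,V=[cv2.cvtColor(im,cv2.COLOR_RGB2HSV)[...,i].astype(int) for i in range(3)]
y=(h>20)&(h<34)&(S>140)&(V>120); y[170:]=0;y[:,:300]=0;y[:,380:]=0
ys,xs=np.nonzero(y); v0,v1=np.percentile(ys,[1,99])
L=[];
for v in range(int(v0)+4,int(v1)-3):
    u=np.nonzero(y[v])[0]; L.append([u.min()-.5,u.max()+.5,v])
L=np.array(L); mid=np.c_[L[:,:2].mean(1),L[:,2]]
def tri(px,zaxis=.075):
    # mid ray of silhouette passes the tube axis
    return onplane(c,px,zaxis)
w=tri(mid); p=np.polyfit(w[:,1],w[:,0],1)
print("n",len(L),"width px",np.median(L[:,1]-L[:,0]),"yaw",np.degrees(-np.arctan(p[0])),"line",p)
e=onplane(c,[[mid[:,0].mean(),v0-.5],[mid[:,0].mean(),v1+.5]],.0875); print("ends",e, "mid y",e[:,1].mean())
ym=e[:,1].mean(); x=np.polyval(p,ym); print("band",x,ym,"tcp rail x at tcp y",np.polyval(p,o["tool_pos"][1]))
print("tool yaw-90",np.degrees(o["ee_rot"][2])-90)
E
python3 rail.py w4
```

```text
n 96 width px 30.0 yaw 4.8642182469933255 line [-0.08510118  0.59772597]
ends [[ 0.59210479  0.04886187  0.0875    ]
 [ 0.60102547 -0.02872174  0.0875    ]] mid y 0.010070065380423546
band 0.5968689938371965 0.010070065380423546 tcp rail x at tcp y 0.6033037587381872
tool yaw-90 6.130326403575793
```

Two views agree: band centre is about (0.597, 0.010) by the wrist and (0.598, 0.0105) by the top camera. Rail yaw is 4.9°. Move over it and lower to just above contact.

```bash
python3 -m inch '[{"linear":[0.01,0.25,0],"twist":-0.018,"gripper":0.2},{"linear":[0.01,0.5,0],"twist":-0.018,"gripper":0.2},{"linear":[0.01,0.755,0],"twist":-0.018,"gripper":0.2},{"linear":[0.01,0.755,-0.2],"twist":-0.018,"gripper":0.2},{"linear":[0.01,0.755,-0.35],"twist":-0.018,"gripper":0.2},{"linear":[0.01,0.755,-0.45],"twist":-0.018,"gripper":0.2},{"linear":[0.01,0.755,-0.45],"twist":-0.018,"gripper":0.2},{"linear":[0.01,0.755,-0.45],"twist":-0.018,"gripper":0.2}]'
python3 - <<'E'
from h import *
import pickle
s,c,o=snap("wrist","w5"); print(o["tool_pos"],o["ee_rot"],o["qvel"].round(3))
pickle.dump((s,c,o),open("w5.pkl","wb"))
s,c,o=snap("scene"); cv2.imwrite("pics/s5.png",cv2.resize(s["image"][110:290,200:400,::-1],None,fx=3.3,fy=3.3,interpolation=2))
E
```

```text
time: 6.15
tool_pos: [0.5974, 0.0095, 0.1609]
ee_rot: [-3.14, -0.0, 1.659]
wrist_force: [0.8, 0.9, -0.8]
width: 0.0316
[0.59739548 0.0094821  0.16085407] [-3.13965848e+00 -2.65025820e-04  1.65885182e+00] [-0.002 -0.01  -0.045 -0.    -0.    -0.   ]
```

View pics/w5.png

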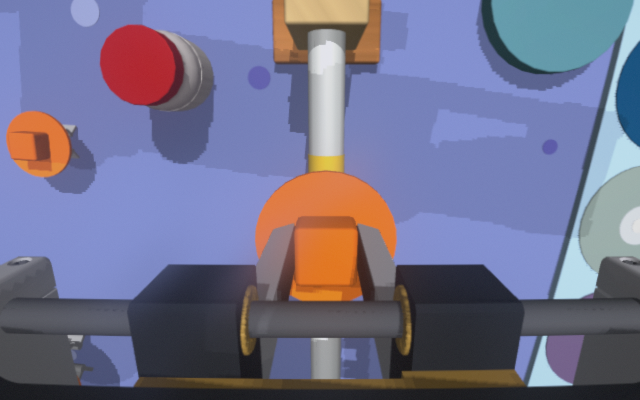

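View pics/s5.png

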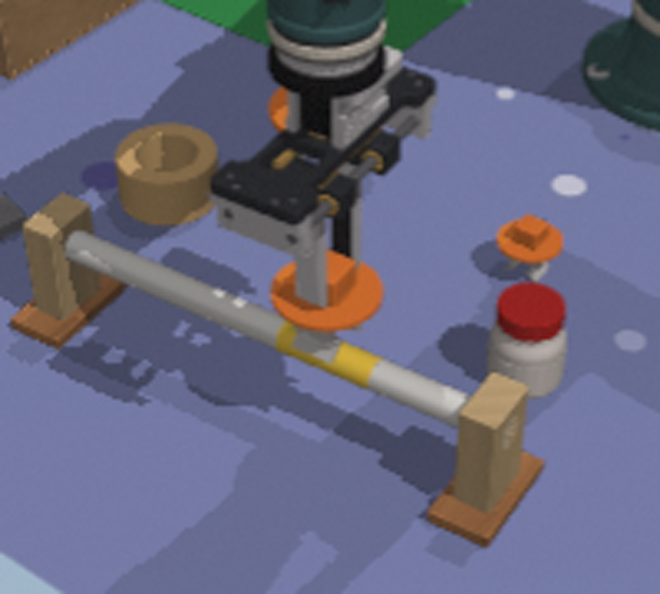

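The rail and spindle share column 326, and the clip is mid-yellow (scene crop (320,345)). Now push straight down.

```bash
python3 -m inch '[{"linear":[0,0,-0.05],"twist":0,"gripper":0.2},{"linear":[0,0,-0.1],"twist":0,"gripper":0.2},{"linear":[0,0,-0.15],"twist":0,"gripper":0.2},{"linear":[0,0,-0.19],"twist":0,"gripper":0.2},{"linear":[0,0,-0.19],"twist":0,"gripper":0.2}]'
python3 -m inch '[{"linear":[0,0,-0.03],"twist":0,"gripper":0.2},{"linear":[0,0,-0.06],"twist":0,"gripper":0.2},{"linear":[0,0,-0.09],"twist":0,"gripper":0.2},{"linear":[0,0,-0.09],"twist":0,"gripper":0.2}]'
```

```text
time: 6.67
tool_pos: [0.5983, 0.0095, 0.1436]
ee_rot: [3.142, 0.001, 1.659]
wrist_force: [-2.8, -0.4, 4.1]
width: 0.0321
time: 7.0
tool_pos: [0.5981, 0.0094, 0.1346]
ee_rot: [-3.141, 0.001, 1.66]
wrist_force: [-2.3, -1.2, 0.8]
width: 0.0318
```

```bash
python3 -m inch '[{"linear":[-0.005,0,-0.03],"twist":0,"gripper":0.2},{"linear":[-0.005,0,-0.06],"twist":0,"gripper":0.2},{"linear":[-0.005,0,-0.10],"twist":0,"gripper":0.2},{"linear":[-0.005,0,-0.10],"twist":0,"gripper":0.2}]'
python3 - <<'E'
from h import *
o=robot.get_obs(); print(o["tool_pos"],o["ee_rot"],o["wrist_force"],o["wrist_torque"])
s,c,o=snap("scene"); cv2.imwrite("pics/s6.png",cv2.resize(s["image"][140:260,230:380,::-1],None,fx=5,fy=5,interpolation=2))
E
```

```text
time: 7.33
tool_pos: [0.5972, 0.0098, 0.1238]
ee_rot: [-3.14, -0.0, 1.66]
wrist_force: [-4.8, 0.6, 4.8]
width: 0.0321
[0.59721601 0.00983618 0.12376571] [-3.13979328e+00 -2.17331816e-04  1.65965483e+00] [-4.82320008  0.57084134  4.75137982] [-0.16765872  1.03551379  0.01372108]
```

View pics/s6.png

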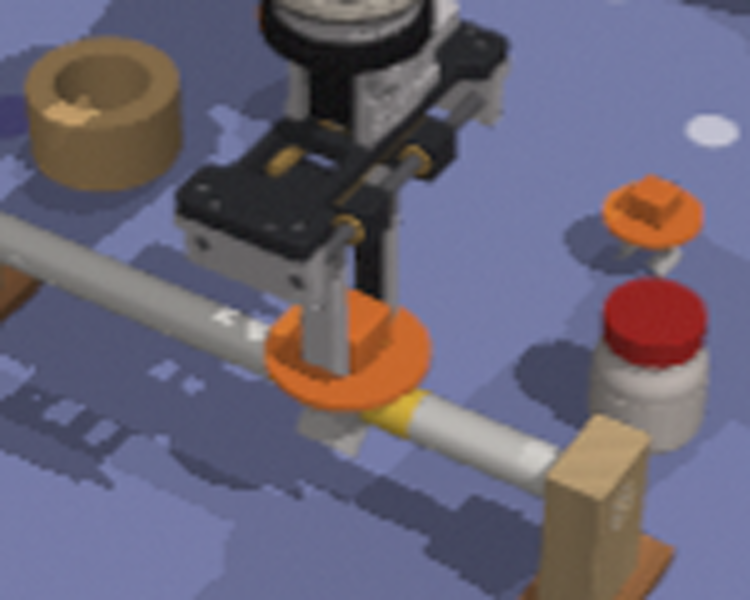

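Home at TCP z 0.1238 (expected 0.1246). A side force of -4.8 N in x remains, so I relax that before releasing.

```bash
python3 -m inch '[{"linear":[-0.012,0,0],"twist":0,"gripper":0.2},{"linear":[-0.012,0,0],"twist":0,"gripper":0.2},{"linear":[-0.012,0,0],"twist":0,"gripper":0.2}]'
```

```text
time: 7.63
tool_pos: [0.5971, 0.0098, 0.1238]
ee_rot: [3.141, 0.0, 1.66]
wrist_force: [-1.9, 1.0, 4.7]
width: 0.0318
```

```bash
python3 -m inch '[{"linear":[-0.008,0,0.01],"twist":0,"gripper":0.2},{"linear":[-0.008,0,0.01],"twist":0,"gripper":0.2},{"linear":[-0.008,0,0.01],"twist":0,"gripper":0.36},{"linear":[-0.008,0,0.01],"twist":0,"gripper":0.5},{"linear":[-0.008,0,0.01],"twist":0,"gripper":0.6},{"linear":[-0.008,0,0.01],"twist":0,"gripper":0.6}]'
python3 -m inch '[{"linear":[-0.008,0,0.2],"twist":0,"gripper":0.6},{"linear":[-0.008,0,0.5],"twist":0,"gripper":0.6},{"linear":[-0.008,0,0.9],"twist":0,"gripper":0.7},{"linear":[-0.008,0,1],"twist":0,"gripper":0.7},{"linear":[-0.008,0,1],"twist":0,"gripper":0.7}]'
python3 - <<'E'
from h import *
import pickle
s,c,o=snap("wrist","w7"); print(o["tool_pos"],o["ee_rot"],o["width"]); pickle.dump((s,c,o),open("w7.pkl","wb"))
s,c,o=snap("scene"); pickle.dump((s,c,o),open("s7.pkl","wb"));cv2.imwrite("pics/s7.png",cv2.resize(s["image"][140:260,230:380,::-1],None,fx=5,fy=5,interpolation=2))
E
```

```text
time: 8.13
tool_pos: [0.5957, 0.0098, 0.124]
ee_rot: [-3.141, -0.0, 1.66]
wrist_force: [-0.1, -0.0, 0.2]
width: 0.0502
time: 8.55
tool_pos: [0.5972, 0.0097, 0.2297]
ee_rot: [3.132, 0.002, 1.66]
wrist_force: [0.4, -0.5, 0.9]
width: 0.0656
[0.59724675 0.00966385 0.22969411] [3.13208166e+00 1.56917551e-03 1.65964378e+00] 0.06557428728775212
```

View pics/s7.png

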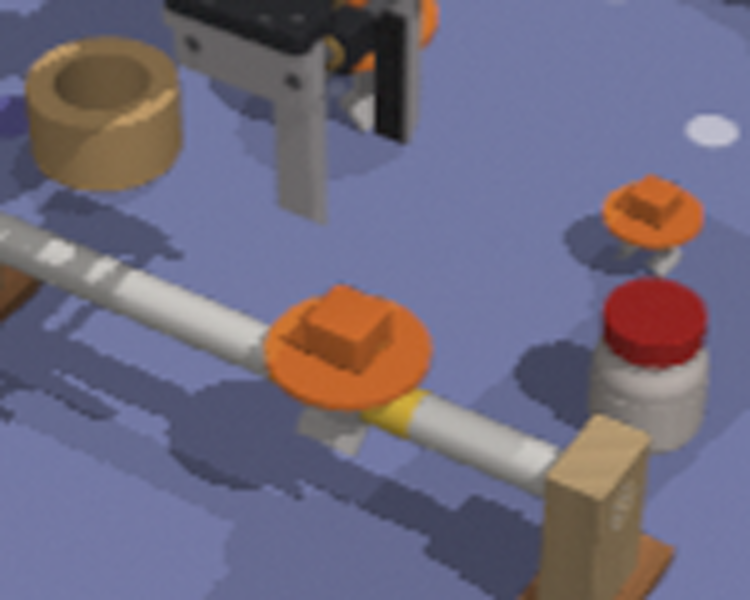

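View pics/w7.png

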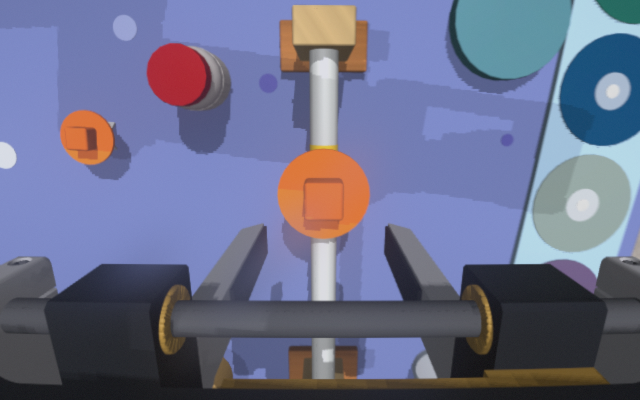

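The holder sits on the rail and stayed when released (wrist (323,195)). I check its height, tilt and position from the depth.

Run:
```python
from h import *
import pickle
for f,box in(("w7",(145,245,270,380)),("s7",(195,225,280,320))):
    s,c,o=pickle.load(open(f+".pkl","rb")); im=s["image"]
    h,S,V=[cv2.cvtColor(im,cv2.COLOR_RGB2HSV)[...,i].astype(int) for i in range(3)]
    m=(h>3)&(h<20)&(S>140); k=np.zeros_like(m);k[box[0]:box[1],box[2]:box[3]]=1;m&=k
    P=cloud(c,s["depth"])
    q=P[m]; hi=q[:,2]
    pl=q[(hi>.09)&(hi<.107)]; A=np.c_[pl[:,:2],np.ones(len(pl))]; r=np.linalg.lstsq(A,pl[:,2],rcond=None)[0]
    print(f,"plate z",np.median(pl[:,2]),"slope deg",np.degrees(r[:2]),"top z",np.median(q[hi>.115][:,2]))
    t=((P[...,2]>.113)&m).astype(np.uint8); cn=max(cv2.findContours(t,0,2)[0],key=len); rr=cv2.minAreaRect(cn)
    b=onplane(c,cv2.boxPoints(rr),.125); d=b[1]-b[0]; print(" spindle",b.mean(0),np.degrees(np.arctan2(d[1],d[0]))%90,np.linalg.norm(d))
```

```text
w7 plate z 0.10022405309635413 slope deg [0.31414822 0.183188  ] top z 0.12404313094013691
 spindle [0.5965704  0.01050217 0.125     ] 4.968697740003828 0.030398109943591902
s7 plate z 0.10036948581065025 slope deg [ 0.16927713 -0.47261301] top z 0.12350466540523886
 spindle [0.60298719 0.01376769 0.125     ] 25.521480279395206 0.0414648594010877
```

Clip home: plate top at 0.100 (nominal 0.101), tilt under 0.5°, yaw 5.0°, spindle at (0.5966, 0.0105). Step 1 is done; the tighter wrist figure is the one I use. Now to the blue roll, to pinch its +x rim.

```bash
python3 -m inch '[{"linear":[-0.32,0.8,0],"twist":0,"gripper":0.6},{"linear":[-0.32,0.8,0],"twist":0,"gripper":0.6},{"linear":[-0.32,0.8,0],"twist":0,"gripper":0.6}]'
python3 -m inch '[{"linear":[-0.32,0.8,0],"twist":0,"gripper":0.6},{"linear":[-0.32,0.8,0],"twist":0,"gripper":0.6},{"linear":[-0.32,0.8,0],"twist":0,"gripper":0.6}]'
python3 -m inch '[{"linear":[-0.32,0.8,0],"twist":0,"gripper":0.6},{"linear":[-0.32,0.8,0],"twist":0,"gripper":0.6},{"linear":[-0.32,0.8,0],"twist":0,"gripper":0.6}]'
python3 -m inch '[{"linear":[-0.3,0.79,-0.3],"twist":0,"gripper":0.6},{"linear":[-0.3,0.79,-0.3],"twist":0,"gripper":0.6},{"linear":[-0.3,0.79,-0.3],"twist":0,"gripper":0.6},{"linear":[-0.3,0.79,-0.3],"twist":0,"gripper":0.6},{"linear":[-0.3,0.79,-0.3],"twist":0,"gripper":0.6}]'
python3 - <<'E'
from h import *
import pickle
s,c,o=snap("wrist","w8"); print(o["tool_pos"],o["ee_rot"],o["width"],o["joint_positions"]); pickle.dump((s,c,o),open("w8.pkl","wb"))
E
```

```text
time: 8.9
tool_pos: [0.5598, 0.0949, 0.2213]
ee_rot: [-3.135, -0.004, 1.665]
wrist_force: [-0.5, 0.4, 0.7]
width: 0.0563
time: 9.15
tool_pos: [0.5277, 0.1748, 0.2216]
ee_rot: [-3.136, -0.003, 1.666]
wrist_force: [-0.0, -0.5, 0.9]
width: 0.0562
time: 9.4
tool_pos: [0.4958, 0.2544, 0.2218]
ee_rot: [-3.136, -0.002, 1.666]
wrist_force: [0.2, 0.6, 0.1]
width: 0.0563
time: 9.82
tool_pos: [0.4689, 0.3279, 0.1927]
ee_rot: [-3.139, 0.002, 1.66]
wrist_force: [-0.7, -0.6, 0.0]
width: 0.0564
[0.46893016 0.32786295 0.1927066 ] [-3.13906782e+00  2.47873624e-03  1.66031039e+00] 0.05640906794419114 [ 5.11795921e-01  1.48109577e-01  1.37219126e+00 -1.22797964e-03
  1.62461071e+00  4.22220970e-01]
```

View pics/w8.png

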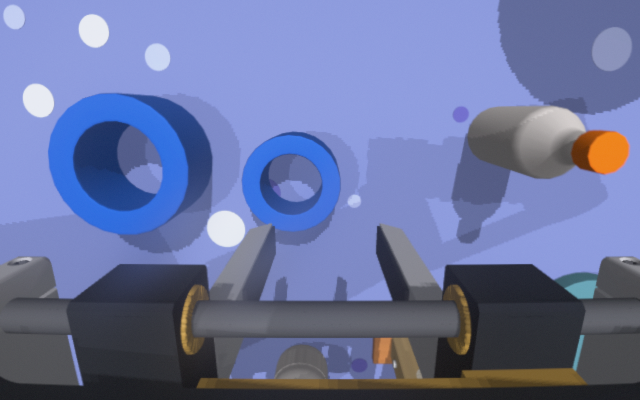

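The small blue roll is at (292,180) in the wrist view, top ring clear. Measure its centre.

Run:
```python
from h import *
import pickle
s,c,o=pickle.load(open("w8.pkl","rb")); im=s["image"]
P=cloud(c,s["depth"]); h,S,V=[cv2.cvtColor(im,cv2.COLOR_RGB2HSV)[...,i].astype(int) for i in range(3)]
m=(h>98)&(h<118)&(S>170)&(abs(P[...,2]-.048)<.006); m[:,:230]=0;m[:,350:]=0;m[:125]=0;m[240:]=0
q=onplane(c,np.c_[np.nonzero(m)[1],np.nonzero(m)[0]],.048)[:,:2]
(x,y),r=cv2.minEnclosingCircle(q.astype(np.float32)); print("outer",x,y,r,"mean",q.mean(0),"z",np.median(P[m][:,2]))
cs,hi=cv2.findContours(m.astype(np.uint8),cv2.RETR_CCOMP,2)
for k in sorted(cs,key=len)[-2:]:
    w=onplane(c,k.reshape(-1,2),.048)[:,:2]
    A=np.c_[2*w,np.ones(len(w))]; p=np.linalg.lstsq(A,(w**2).sum(1),rcond=None)[0]; print("fit",p[:2],np.sqrt(p[2]+p[:2]@p[:2]))
```

```text
outer 0.43647143244743347 0.33083367347717285 0.04448836296796799 mean [0.4360311  0.33481482] z 0.04780319267778385
fit [0.43736921 0.32995401] 0.028466684545496595
fit [0.43654544 0.33202483] 0.04271195279821097
```

Roll centre is (0.4367, 0.331), ring radii 28 and 44 mm as described. The top view's y was biased by the visible side wall. Descend on the +x rim.

```bash
python3 -m inch '[{"linear":[0.036,0.06,-0.3],"twist":0,"gripper":0.6},{"linear":[0.036,0.06,-0.6],"twist":0,"gripper":0.6},{"linear":[0.036,0.06,-0.9],"twist":0,"gripper":0.6},{"linear":[0.036,0.06,-0.9],"twist":0,"gripper":0.6},{"linear":[0.036,0.06,-0.9],"twist":0,"gripper":0.6}]'
python3 - <<'E'
from h import *
s,c,o=snap("wrist","w9"); print(o["tool_pos"],o["ee_rot"],o["width"])
E
```

```text
time: 10.28
tool_pos: [0.4727, 0.3328, 0.1033]
ee_rot: [-3.138, 0.002, 1.657]
wrist_force: [-0.5, -0.2, 0.8]
width: 0.056
[0.47268125 0.33278252 0.1032711 ] [-3.13835912e+00  1.99257818e-03  1.65749405e+00] 0.056008295487418716
```

View pics/w9.png

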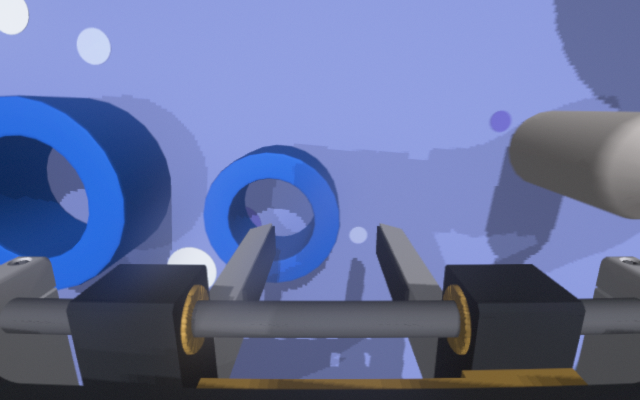

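The left finger will enter the hole and the right one stays outside. Lower the rest and close.

```bash
python3 -m inch '[{"linear":[0,0.008,-0.2],"twist":0,"gripper":0.6},{"linear":[0,0.008,-0.4],"twist":0,"gripper":0.6},{"linear":[0,0.008,-0.53],"twist":0,"gripper":0.6},{"linear":[0,0.008,-0.53],"twist":0,"gripper":0.6},{"linear":[0,0.008,-0.53],"twist":0,"gripper":0.4},{"linear":[0,0.008,-0.53],"twist":0,"gripper":0.3}]'
python3 - <<'E'
from h import *
s,c,o=snap("wrist","w10"); print(o["tool_pos"],o["ee_rot"],o["width"],o["wrist_force"])
E
```

```text
time: 10.83
tool_pos: [0.4747, 0.3363, 0.0545]
ee_rot: [3.137, -0.002, 1.659]
wrist_force: [-0.6, 0.5, -0.3]
width: 0.0461
[0.47465022 0.33631079 0.05451792] [ 3.13692638e+00 -2.06978779e-03  1.65927152e+00] 0.04608753412625302 [-0.64699735  0.48076512 -0.25374596]
```

View pics/w10.png

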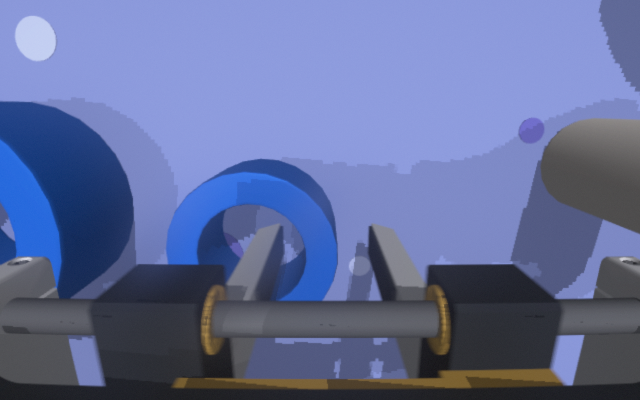

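```bash
python3 -m inch '[{"linear":[0,0,-0.01],"twist":0,"gripper":0.28},{"linear":[0,0,-0.01],"twist":0,"gripper":0.28},{"linear":[0,0,-0.01],"twist":0,"gripper":0.28},{"linear":[0,0,-0.01],"twist":0,"gripper":0.28}]'
```

```text
time: 11.22
tool_pos: [0.4729, 0.3357, 0.0509]
ee_rot: [3.141, -0.0, 1.66]
wrist_force: [-0.5, -0.0, 0.6]
width: 0.0266
```

```bash
python3 -m inch '[{"linear":[0,-0.015,0],"twist":0,"gripper":0.26},{"linear":[0,-0.015,0],"twist":0,"gripper":0.1},{"linear":[0,-0.015,0],"twist":0,"gripper":0.1},{"linear":[0,-0.015,0],"twist":0,"gripper":0.1},{"linear":[0,-0.015,0],"twist":0,"gripper":0.1},{"linear":[0,-0.015,0],"twist":0,"gripper":0.1}]'
python3 -m inch '[{"linear":[0,0,0.1],"twist":0,"gripper":0.1},{"linear":[0,0,0.25],"twist":0,"gripper":0.1},{"linear":[0,0,0.5],"twist":0,"gripper":0.1},{"linear":[0,0,0.8],"twist":0,"gripper":0.1},{"linear":[0,0,1],"twist":0,"gripper":0.1},{"linear":[0,0,1],"twist":0,"gripper":0.1},{"linear":[0,0,1],"twist":0,"gripper":0.1}]'
python3 - <<'E'
from h import *
import pickle
s,c,o=snap("wrist","w11"); print(o["tool_pos"],o["ee_rot"],o["width"],o["wrist_force"]); pickle.dump((s,c,o),open("w11.pkl","wb"))
s,c,o=snap("scene","s11")
E
```

```text
time: 11.72
tool_pos: [0.4727, 0.3339, 0.0504]
ee_rot: [-3.141, 0.001, 1.66]
wrist_force: [-0.4, -1.2, -0.1]
width: 0.0166
time: 12.3
tool_pos: [0.4735, 0.3346, 0.152]
ee_rot: [3.138, -0.002, 1.66]
wrist_force: [-0.3, 0.6, -1.8]
width: 0.0176
[0.47351002 0.33461313 0.15204794] [ 3.13829953e+00 -1.59936203e-03  1.65971547e+00] 0.01759785153834817 [-0.31586133  0.63121922 -1.79171291]
```

View pics/w11.png

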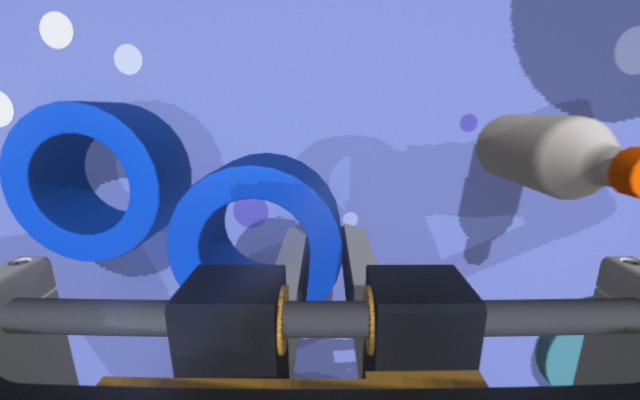

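View pics/s11.png

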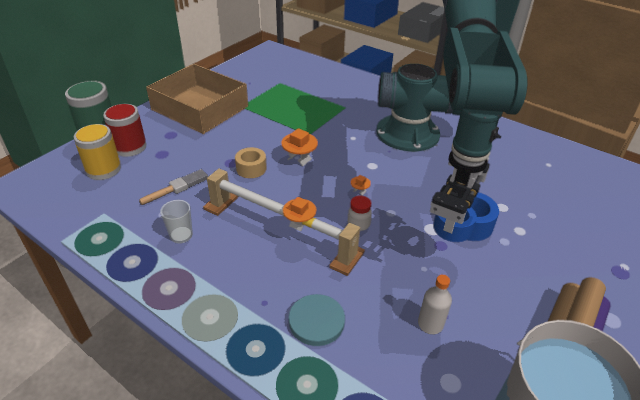

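The roll is held and level-looking (wrist (255,240)). Measure its centre relative to the tool, and its tilt.

```bash
cat > held.py <<'E'
from h import *
import pickle,sys
s,c,o=pickle.load(open(sys.argv[1]+".pkl","rb")); im=s["image"]; zt=o["tool_pos"][2]-.0024
P=cloud(c,s["depth"]); h,S,V=[cv2.cvtColor(im,cv2.COLOR_RGB2HSV)[...,i].astype(int) for i in range(3)]
m=(h>98)&(h<120)&(S>150)&(abs(P[...,2]-zt)<.012); m[:,:150]=0;m[262:]=0;m[:,350:]=0
q=P[m];A=np.c_[q[:,:2],np.ones(len(q))]; r=np.linalg.lstsq(A,q[:,2],rcond=None)[0]
print("z exp",zt,"med",np.median(q[:,2]),"slopes deg",np.degrees(r[:2]),"bbox",q.min(0),q.max(0))
# outer contour: for rows, leftmost; for cols, topmost
pts=[]
ys,xs=np.nonzero(m)
for v in range(ys.min()+15,255): pts.append([xs[ys==v].min()-.5,v])
for u in range(xs.min()+15,xs.max()-15): pts.append([u,ys[xs==u].min()-.5])
w=onplane(c,pts,np.median(q[:,2]))[:,:2]
for _ in range(3):
    A=np.c_[2*w,np.ones(len(w))]; p=np.linalg.lstsq(A,(w**2).sum(1),rcond=None)[0]; R0=np.sqrt(p[2]+p[:2]@p[:2])
    e=np.hypot(*(w-p[:2]).T)-R0; w=w[abs(e)<2*e.std()+1e-4]
print("centre",p[:2],"R",R0,"minus tcp",p[:2]-o["tool_pos"][:2])
E
python3 held.py w11
```

```text
z exp 0.1496479376860328 med 0.14924780967963444 slopes deg [0.35614443 0.03081046] bbox [0.3925337  0.32044099 0.13767914] [0.48164385 0.37686388 0.15176788]
centre [0.43928927 0.33229854] R 0.045870473649248414 minus tcp [-0.03422076 -0.00231459]
```

```bash
python3 -m inch '[{"linear":[0.1,-0.1,0.25],"twist":0,"gripper":0.1},{"linear":[0.2,-0.4,0.6],"twist":0,"gripper":0.1},{"linear":[0.3,-0.7,0.6],"twist":0,"gripper":0.1},{"linear":[0.396,-0.8,0.6],"twist":0,"gripper":0.1}]'
python3 -m inch '[{"linear":[0.15,-0.3,0],"twist":0,"gripper":0.1},{"linear":[0.3,-0.6,0],"twist":0,"gripper":0.1},{"linear":[0.396,-0.8,0],"twist":0,"gripper":0.1}]'
python3 -m inch '[{"linear":[0.15,-0.3,0],"twist":0,"gripper":0.1},{"linear":[0.3,-0.6,0],"twist":0,"gripper":0.1},{"linear":[0.396,-0.8,0],"twist":0,"gripper":0.1}]'
python3 -m inch '[{"linear":[0.15,-0.3,0],"twist":0,"gripper":0.1},{"linear":[0.3,-0.5,0],"twist":0,"gripper":0.1},{"linear":[0.396,-0.7,0],"twist":0,"gripper":0.1},{"linear":[0.396,-0.81,0],"twist":0,"gripper":0.1},{"linear":[0.396,-0.81,0],"twist":0,"gripper":0.1},{"linear":[0.396,-0.81,0],"twist":0,"gripper":0.1}]'
python3 - <<'E'
from h import *
import pickle
s,c,o=snap("wrist","w12"); print(o["tool_pos"],o["ee_rot"],o["width"],o["wrist_force"]); pickle.dump((s,c,o),open("w12.pkl","wb"))
E
python3 held.py w12
```

```text
time: 12.73
tool_pos: [0.5135, 0.251, 0.2114]
ee_rot: [3.14, 0.002, 1.657]
wrist_force: [0.7, 0.5, -2.6]
width: 0.017
time: 12.98
tool_pos: [0.552, 0.1717, 0.2071]
ee_rot: [-3.137, 0.001, 1.658]
wrist_force: [-0.2, 0.2, -2.1]
width: 0.017
time: 13.23
tool_pos: [0.5916, 0.0916, 0.2068]
ee_rot: [-3.136, 0.001, 1.658]
wrist_force: [0.5, 0.1, -0.7]
width: 0.0168
time: 13.73
tool_pos: [0.6302, 0.0135, 0.2085]
ee_rot: [-3.138, -0.002, 1.659]
wrist_force: [-0.0, 0.5, -1.0]
width: 0.0173
[0.63023325 0.0135083  0.20854198] [-3.13810357e+00 -1.72405880e-03  1.65902939e+00] 0.0172690414231692 [-0.02219044  0.5117348  -1.0478523 ]
z exp 0.20614197803930534 med 0.2060030299396764 slopes deg [ 0.06031839 -0.15808283] bbox [ 0.55024066 -0.0007387   0.1941544 ] [0.63836727 0.05586802 0.20825079]
centre [0.5965387  0.01119464] R 0.046059264257320695 minus tcp [-0.03369456 -0.00231366]
```

View pics/w12.png

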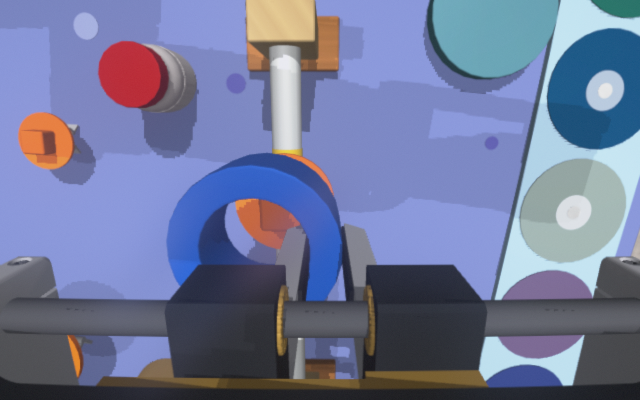

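The roll's centre (0.596, 0.011) is above the spindle to within about 1 mm. Lower.

```bash
python3 -m inch '[{"linear":[0.007,0,-0.15],"twist":0,"gripper":0.1},{"linear":[0.007,0,-0.3],"twist":0,"gripper":0.1},{"linear":[0.007,0,-0.4],"twist":0,"gripper":0.1},{"linear":[0.007,0,-0.45],"twist":0,"gripper":0.1},{"linear":[0.007,0,-0.5],"twist":0,"gripper":0.1},{"linear":[0.007,0,-0.53],"twist":0,"gripper":0.1},{"linear":[0.007,0,-0.53],"twist":0,"gripper":0.1},{"linear":[0.007,0,-0.53],"twist":0,"gripper":0.1}]'
python3 - <<'E'
from h import *
s,c,o=snap("scene"); print(o["tool_pos"],o["wrist_force"],o["wrist_torque"]);cv2.imwrite("pics/s13.png",cv2.resize(s["image"][140:260,230:380,::-1],None,fx=5,fy=5,interpolation=2))
E
```

```text
time: 14.45
tool_pos: [0.6321, 0.0132, 0.158]
ee_rot: [3.141, 0.0, 1.66]
wrist_force: [-0.2, -0.6, -0.8]
width: 0.017
[0.63211523 0.01323441 0.15801235] [-0.1772742  -0.62209915 -0.81290637] [-0.0904696   0.01587936 -0.02247874]
```

View pics/s13.png

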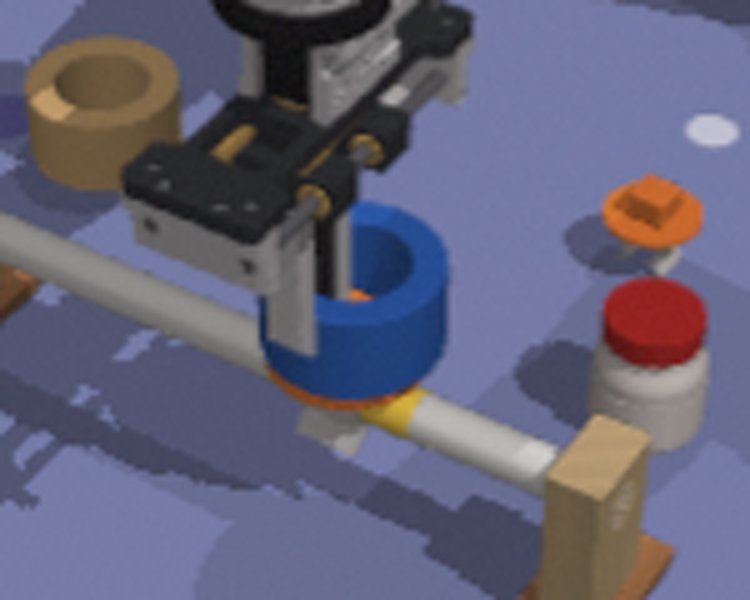

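The roll is around the spindle with no contact force, about 7 mm to go.

```bash
python3 -m inch '[{"linear":[0,0,-0.02],"twist":0,"gripper":0.1},{"linear":[0,0,-0.04],"twist":0,"gripper":0.1},{"linear":[0,0,-0.06],"twist":0,"gripper":0.1},{"linear":[0,0,-0.06],"twist":0,"gripper":0.1},{"linear":[0,0,-0.06],"twist":0,"gripper":0.1}]'
```

```text
time: 14.92
tool_pos: [0.6318, 0.013, 0.1513]
ee_rot: [-3.141, -0.0, 1.66]
wrist_force: [-0.2, 0.0, -1.4]
width: 0.0168
```

```bash
python3 -m inch '[{"linear":[0,0,-0.008],"twist":0,"gripper":0.1},{"linear":[0,0,-0.008],"twist":0,"gripper":0.1},{"linear":[0,0,-0.008],"twist":0,"gripper":0.1}]'
python3 -m inch '[{"linear":[0,0,-0.008],"twist":0,"gripper":0.22},{"linear":[0,0,-0.008],"twist":0,"gripper":0.26},{"linear":[0,0,-0.008],"twist":0,"gripper":0.34},{"linear":[0,0,-0.008],"twist":0,"gripper":0.42},{"linear":[0,0,0],"twist":0,"gripper":0.42},{"linear":[0,0,0],"twist":0,"gripper":0.42}]'
```

```text
time: 15.17
tool_pos: [0.632, 0.0131, 0.1509]
ee_rot: [3.141, 0.0, 1.66]
wrist_force: [0.7, -1.1, -0.4]
width: 0.017
time: 15.67
tool_pos: [0.632, 0.0131, 0.151]
ee_rot: [3.141, 0.0, 1.66]
wrist_force: [0.8, -0.2, -0.9]
width: 0.0393
```

```bash
python3 -m inch '[{"linear":[0,0,0.1],"twist":0,"gripper":0.42},{"linear":[0,0,0.3],"twist":0,"gripper":0.42},{"linear":[0,0,0.7],"twist":0,"gripper":0.42},{"linear":[0,0,1],"twist":0,"gripper":0.42},{"linear":[0,0,1],"twist":0,"gripper":0.42},{"linear":[0,0,1],"twist":0,"gripper":0.42}]'
python3 - <<'E'
from h import *
s,c,o=snap("wrist","w14"); print(o["tool_pos"],o["wrist_force"])
P=cloud(c,s["depth"]);im=s["image"]
h,S,V=[cv2.cvtColor(im,cv2.COLOR_RGB2HSV)[...,i].astype(int) for i in range(3)]
m=(h>98)&(h<120)&(S>150)&(abs(P[...,2]-.149)<.01)&(abs(P[...,0]-.597)<.06)&(abs(P[...,1]-.01)<.06)
q=P[m];A=np.c_[q[:,:2],np.ones(len(q))]; r=np.linalg.lstsq(A,q[:,2],rcond=None)[0]
print("ring z",np.median(q[:,2]),"tilt deg",np.degrees(r[:2]),len(q))
cs,hi=cv2.findContours(m.astype(np.uint8),cv2.RETR_CCOMP,2)
for k in sorted(cs,key=len)[-2:]:
    w=onplane(c,k.reshape(-1,2),.149)[:,:2]
    A=np.c_[2*w,np.ones(len(w))]; p=np.linalg.lstsq(A,(w**2).sum(1),rcond=None)[0]; print("fit",p[:2],np.sqrt(p[2]+p[:2]@p[:2]))
t=(h>3)&(h<20)&(S>130)&(abs(P[...,2]-.125)<.006)&(abs(P[...,0]-.597)<.03)&(abs(P[...,1]-.01)<.03)
cn=max(cv2.findContours(t.astype(np.uint8),0,2)[0],key=len); rr=cv2.minAreaRect(cn); b=onplane(c,cv2.boxPoints(rr),.125);print("spindle",b.mean(0),np.linalg.norm(b[1]-b[0]),np.linalg.norm(b[2]-b[1]), np.median(P[t][:,2]))
s,c,o=snap("scene");cv2.imwrite("pics/s14.png",cv2.resize(s["image"][140:260,230:380,::-1],None,fx=5,fy=5,interpolation=2))
snap("top","t14")
E
```

```text
time: 16.17
tool_pos: [0.6332, 0.013, 0.255]
ee_rot: [3.134, 0.001, 1.66]
wrist_force: [0.1, -0.3, -0.7]
width: 0.0396
[0.63316633 0.01301875 0.25500206] [ 0.12180308 -0.31963256 -0.71409387]
ring z 0.1481340568587176 tilt deg [0.23163168 0.02870738] 4538
fit [0.63393853 0.01565263] 0.0017977996665375963
fit [0.59589925 0.01238677] 0.03789878009177132
spindle [0.59673244 0.00953579 0.125     ] 0.03069961370013597 0.03021667648503509 0.12400370755468804
```

View pics/s14.png

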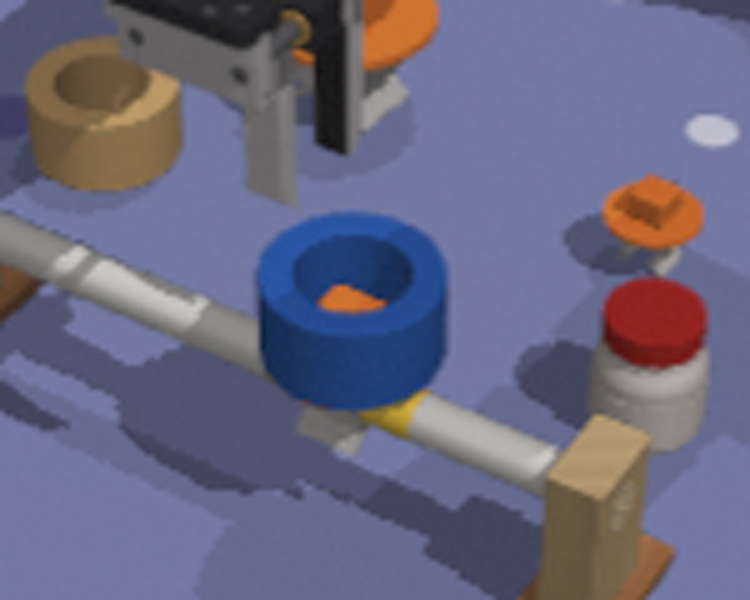

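View pics/w14.png

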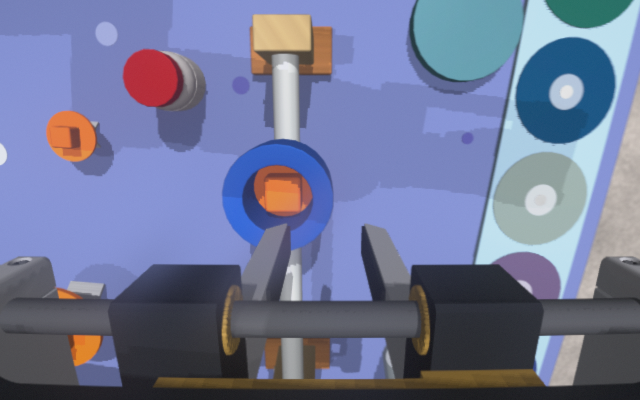

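The roll lies flat over the spindle (wrist (277,193)), ring top at 0.148, tilt 0.2°. The arm is clear, so I hand in.

```bash
python3 -m inch '[{"linear":[0,0,0.1],"twist":0,"gripper":0.42},{"linear":[0,0,0.1],"twist":0,"gripper":0.42},{"linear":[0,0,0.1],"twist":0,"gripper":0.42}]'; python3 -c "
from bench import robot; print(robot.close_job())"
```

```text
time: 16.57
tool_pos: [0.632, 0.0131, 0.2608]
ee_rot: [3.141, 0.0, 1.66]
wrist_force: [-0.1, 0.1, -0.9]
width: 0.0391
the job is handed in; nothing more can be done
None
```

I snapped the middle-sized orange tape holder home on the rail's yellow stretch. I then put the smaller blue roll over its spindle, flat on the plate, and handed the job in after 16.6 s of the 54 s allowed.

**Holder:**
- The plate top measured 0.100 m (nominal 0.101), with under 0.5° of tilt and a yaw of 5.0° against the rail's 4.9°.
- The spindle is at about (0.597, 0.010), within about 1 mm of the measured centre of the yellow stretch.

**Roll:**
- The ring top measured 0.148 m (nominal 0.149), with 0.2° of tilt.
- Its centre is within about 3 mm of the spindle's axis, which is only rough: the circle fit mixed the ring's inner and outer edges.

**Readings that disagreed:**
- The scene camera put the spindle about 6 mm further in x and 3 mm in y than the wrist camera; its spindle outline also fitted badly, so I used the wrist figure.
- The top view's first reading of the roll was about 5 mm off in y, because the roll's side wall was showing. I used the wrist measurement there too.

The arm ended about 0.1 m above the roll, touching nothing. I moved nothing else on purpose, and nothing looked out of place in the last views. I did not measure the other objects again.

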